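Slide the engraving board home and lock it

ROBOT

A 6-joint arm with a two-finger parallel gripper is mounted at the origin on a cart in front of the work surface, level with it; the furniture and walls round the work are solid. World frame = base frame: x ahead of the robot, y to its left, z up, the work surface at z = 0. Lengths are in mm, angles in rad, forces in N, time in s.
With the tool pointing down it reaches from about 350 to 975 mm from the base axis. Payload 7.1 kg.
Tool frame: the origin (TCP) lies at the very end of the fingers, on their centre line; the grasp point (between the pads) lies 19 mm behind it (ctrl.grasp_offset is the distance from the TCP to the grasp point, in mm); z points along the fingers, y is the line along which they close (so a half turn about z gives the same grasp; the last joint's range is limited). The gripper opens to 88 mm and grips with 3 to 60 N. Pads are 20 mm wide; open, the fingers measure 115 mm over their backs; the gripper's body (75 mm by 178 mm) begins 61 mm behind the grasp point.
Start: joints at [-1.283, 0.423, 1.63, -0, 1.089, -0.019], TCP at [188.774, -595.793, 222.675] pointing down, gripper open.
Joint ranges: [-3, 3], [-0.9, 2.11], [0.09, 2.58], [-1.31, 4.45], [0.11, 2.69], [-2.54, 2.54]. Speed limits (rad/s): [2.39, 2.39, 3.01, 3.14, 3.14, 3.14].

INTERFACE

Orientations are given as a rotation vector (axis times angle).
In Python, from workcell import ctrl, viewer, ticket, models gives the robot as it stands.
- The arm moves only by the tool play_rows, never from a script. Its arguments are lists of equal length, an entry for each row: "dp": the shift along the world's x, y, z in mm, a list of three; "yaw": the turn about the world's z in degrees. In form: {"dp": [[tx, ty, tz], ...], "yaw": [yaw, ...]}. A call has 1 to 8 rows; each row shifts and turns the commanded pose from where the row before left it; what a row does not reach is not made up. A row lasts 1/12 s, in which the tool goes at most 41.7 mm and 7.16 degrees, less where a joint would pass 70% of its speed; a pose out of reach is approached as far as the arm can. A call is refused whole if a number of a shift passes 41.7 or a number of a turn 7.16, either way. A call with a gripper value outside its range is refused whole. "gripper" is the closure, from 0 (fully open) to 1 (shut), set as the call begins (left out, the last holds). The fingers move at their own pace and stop on an object; the grip force is fixed at half the most. Time passes only in rows, so rows that do not move let the fingers close. It gives the time, the measured TCP pose, the force, the opening and the grip force at its end, in the units of the state.
- ctrl.get_obs(): the state, without advancing time (a new reading comes with each control period).
- viewer.get_image(name): name is "scene" or "top" or "wrist"; returns a dict with "pixels" (420x560x3 uint8, red, green, blue), "range_z" (420x560 float32, mm along the optical axis (not along the pixel's ray), 0 where there is no reading), "fx", "fy", "cx", "cy" (pixels), "T" (4x4, takes a point from camera to world coordinates); the wrist camera has in their place "hand_eye" (4x4, takes a point from camera to tool coordinates, whose origin is the TCP and whose axes are the flange's). Camera axes: x right, y up, looking along -z (the intrinsics and any distortion apply to the point x, -y, -z); pixel columns grow to the right and rows downward; lengths in mm; the calibration is good to about 2 mm. The wrist camera is an equidistant fisheye: a pixel r from the principal point sees the ray r / f radians off the axis. A picture is of the moment at which its call begins: read the wrist's pose just before it.
- ticket.close_job(): hands the job in; it is judged then, once.
Trained networks look in a picture, given as the dict that the camera call returned (one of the last four; its "shot" number tells which), for a name from the list of things; names that differ only in an ending like _2 or _b are one class to them, and where a whole thing is asked for, a point or a joint stands for the part that bears it (a point fixed in the world has none). Each returns a list of dicts, best first, with "conf" (0 to 1); they miss things now and then, are a little off and sometimes report something else, mostly with a low value. They report only what shows in the picture. A call takes as long as a camera call.
- models.look_for(picture, name): "bbox" ([centre column, centre row, width, height] in pixels, round what is visible of it).
- models.landmark_of(picture, name): "location" ([column, row] in pixels: a listed point, or the origin of a listed thing).
The state is a dict: "t": time; "qpos": joint angles; "qvel": joint speeds; "joint_torque": joint torques, N m; "ee_pos": TCP position; "orientation": TCP orientation; "ft_force": force on the tool from outside, world axes, zero at the start; "moment": the same for the moment, N m; "width": finger opening in mm; "grasp_force": force on a finger pad.
Only numpy, scipy, OpenCV 4.12 (cv2) and the standard library are available. Lean on these libraries where they do the work, as an engineer would, in place of code of your own. Each camera call takes 0.05 s, during which the arm holds its last target. There are 200 camera calls.

TASK

With the fingertips, push the engraving board (the wooden board carrying a brass dish) along its rails until it drops flat into its locating notches, then push the steel turn-button round by its knob until its bar lies straight across the front margin of the board. Do not lift or tip the board, and leave the brush, the powder box and the small dish beside the fixture where they are.

Things in the scene. Friction and masses are not known exactly. Their poses are not given: they have to be found in the camera images.
- frame: Slide fixture fixed to the table: plywood base 380x156x6 mm, two wooden rails (tops 18 mm above the table; open between them, 76 mm wide, down to the base), outside them fences 132 mm apart, 33 mm high, 8 thick. Origin: middle of its underside. x: along the rails, the way the board must be pushed; y across, z up. The rails run 62 mm past the seated board, without end stop.
- seat (a point): Point of the fixture where the board's origin lies when the board is seated: 45 mm ahead (+x) of the fixture's middle, 10 mm above the table; axes as the fixture's. The notches in the rails are 8 mm deep and give the feet 3 mm play either way; their end walls stop a seated board rigidly.
- board: Engraving board, loose on the rails, 0.6 kg: plate 165 (x) x130x12 mm on feet 10 mm high; on its back part a dark block 120x120x16 mm with a pinned brass dish; at the front (+x) a bare margin 45 mm wide. Origin: plate's middle, at the feet's underside; axes as fixture's. Starts 50-140 mm short of its seat, riding on the rails (origin 18 mm up); drops 8 mm, only at the seat. 1.5 mm side play.
- board_back (a point): Middle of the board's upright back face, the face to push (-x end, 82.5 mm behind the board's origin). The face is 120 mm wide and reaches 14 mm below and above this point (28 to 56 mm above the table while riding, 20 to 48 mm when seated).
- keeper (a joint): Steel turn-button at the fixture's +y side, on an upright pivot. 0: bar points along +x beside the rails; grows clockwise from above; 1.57: across the front margin of the seated board; stop at 1.62. Starts at 0-0.35, stays where left (under 2 N at the knob). Bar 16 mm wide, 8 thick, 68 long, underside 35 mm up: 3 mm over a seated plate, but an undropped board is in its way.
- keeper_knob (a point): Top centre of the upright round knob on the turn-button's bar, 52 mm from the pivot. The knob is 16 mm across (12 mm at its neck), 26 mm tall, standing on the bar from 43 to 69 mm above the table.
- keeper_pivot (a point): On the turn-button's pivot axis, at the bar's upper face, 43 mm above the table.
- brush: Bystander: brown wooden brush, 111 x 34 x 16 mm, lying near the fixture's +y side; origin at the middle of its underside.
- powder: Bystander: small round brass box with lid, 65 x 59 x 42 mm, beyond the fixture's +x end; origin at the middle of its underside.
- small_dish: Bystander: brass dish 92 mm across, 13 mm high, beyond the fixture's +x end; origin at the middle of its underside.

How it is judged (in metres and radians):
On the way, in this order (a step that is already met when the one before it is completed fails the run):
1. the board has dropped flat into its notches (x of board in the frame of seat between -0.006 and 0.006 m and y of board in the frame of seat between -0.006 and 0.006 m and z of board in the frame of seat below 0.003 m and angle between board's own z axis and vertical below 0.04 rad), for 0.2 s.
2. the turn-button lies across the board (value of joint keeper above 1.35 rad), for 0.2 s.
At the end, for the whole second after the job is handed in: The board sits flat in its notches (within 6 mm of the seat along and across, no more than 3 mm above it, tilted under 0.04 rad) at rest, and the turn-button is turned to at least 1.35 rad, across the front margin (all of step 1 and value of joint keeper above 1.35 rad and linear speed of board below 0.01 m/s and velocity of joint keeper below 0.05 rad/s); the robot touches nothing.
It fails at once if the board is lifted off its rails (more than 14 mm above riding height) (z of board in the frame of seat above 0.022 m).
It fails at once if the board is tipped (over 0.25 rad) (angle between board's own z axis and vertical above 0.25 rad).
It fails at once if the wooden brush is moved more than 25 mm (distance of brush from where it was at the start of the episode above 0.025 m).
It fails at once if the round powder box is moved more than 25 mm (distance of powder from where it was at the start of the episode above 0.025 m).
It fails at once if the small brass dish is moved more than 25 mm (distance of small_dish from where it was at the start of the episode above 0.025 m).
It also fails if it takes over 53 s, if anything falls off the work surface, if the arm or the gripper's body presses on something with over 40 N, if the wrist force passes 120 N, or if a joint passes its speed limit or range.

## Working session

There is one attempt and no reset: what is moved stays moved. The work goes in short steps, Python scripts to look and compute and a tool call to move; the robot and the scene stay as the last step left them, time stands still between calls to the robot, and variables do not carry over. Pictures are saved under pics/ and viewed, at most 10 in all, crops included, and the job is handed in when it is done.

Besides the shell and the picture viewer there is one more tool, called after "Request:" as a command line: name --pt "numbers of a row" for each row, then --argument value for the rest. play_rows: Moves the arm, as the interface text tells. Its arguments: {"type":"object","properties":{"dp":{"type":"array"},"yaw":{"type":"array"},"gripper":{"type":"number"}},"required":["dp","yaw"]}

```bash
mkdir -p pics; cat > h.py <<'E'
import numpy as np, cv2
from workcell import ctrl, viewer, ticket, models
def px2w(im,u,v,z=None):
    d=np.array([(u-im['cx'])/im['fx'],-(v-im['cy'])/im['fy'],-1.])
    T=np.array(im['T']);
    if z is None:
        r=im['range_z'][int(round(v)),int(round(u))]; return T[:3,:3]@(d*r)+T[:3,3]
    w=T[:3,:3]@d; return T[:3,3]+w*(z-T[2,3])/w[2]
def cloud(im):
    v,u=np.mgrid[0:420,0:560]; r=im['range_z']
    P=np.stack([(u-im['cx'])/im['fx']*r,-(v-im['cy'])/im['fy']*r,-r],-1)
    T=np.array(im['T']); return P@T[:3,:3].T+T[:3,3]
def save(im,n): cv2.imwrite('pics/'+n,im['pixels'][:,:,::-1])
E
python3 - <<'E'
from h import *
np.set_printoptions(precision=1,suppress=True)
for c in ['top','scene']:
    im=viewer.get_image(c); save(im,c+'0.png'); print(c,im['T'][:3,3] if 0 else np.array(im['T'])[:3,3])
    for n,z in [('frame',0),('seat',10),('board',18),('board_back',42),('keeper_knob',69),('keeper_pivot',43),('brush',0),('powder',0),('small_dish',0)]:
        r=models.landmark_of(im,n)[:2]
        for q in r: print(n,q['conf'],np.array(q['location']),px2w(im,*q['location'],z))
E
```

```text
top [380.8 -25.3 951.7]
frame 0.37 [281.9 224.8] [478.9 -29.5   0. ]
seat 0.71 [283.7 224.8] [477.9 -33.8  10. ]
board 0.65 [378.1 198.4] [ 547.5 -261.4   18. ]
board 0.63 [250. 225.] [474.5  47.2  18. ]
board_back 0.56 [215.2 223.8] [472.8 126.9  42. ]
keeper_knob 0.55 [327.9 190.7] [ 553.3 -133.1   69. ]
keeper_pivot 0.71 [309.8 181.9] [578.6 -93.   43. ]
brush 0.79 [240.2 174.4] [602.5  77.8   0. ]
powder 0.72 [372.2 257.3] [ 405.6 -250.     0. ]
small_dish 0.72 [380.1 195.1] [ 559.1 -271.     0. ]
scene [ 52.5 563.  612.3]
seat 0.84 [319.3 250.7] [474.6 -36.   10. ]
board 0.55 [292.7 273.1] [466.8  53.8  18. ]
board_back 0.97 [261.3 286.3] [468.8 133.9  42. ]
keeper_knob 0.24 [257.8 284. ] [456.9 154.   69. ]
keeper_pivot 0.73 [302.2 206.4] [565.5 -94.3  43. ]
brush 0.83 [230.6 254.1] [605.6  75.6   0. ]
powder 0.81 [403.  220.7] [ 407.3 -244.     0. ]
small_dish 0.67 [355.3 193.3] [ 545.3 -266.9    0. ]
```

```bash
python3 -c "
import cv2,numpy as np
a=cv2.imread('pics/top0.png');b=cv2.imread('pics/scene0.png')
cv2.imwrite('pics/both.png',cv2.resize(np.vstack([a,b]),(400,600)))"
```

```text
(no output)
```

View pics/top0.png

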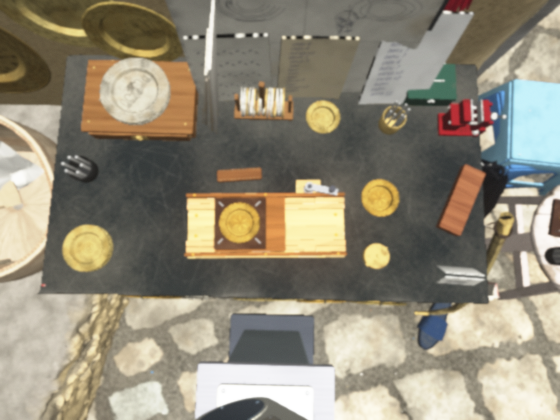

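View pics/scene0.png

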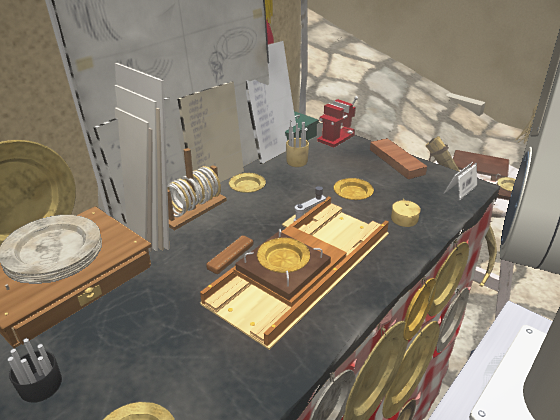

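The top view shows the fixture at cols 186–346, rows 193–258. It points toward world −y. The board's dish is at (239,222), the keeper at about (318,188), the brush at (239,174), the powder box at (376,256) and the small dish at (380,197). Next I'll refine the fixture axis and the positions from depth.

```bash
python3 - <<'E'
from h import *
np.set_printoptions(precision=1,suppress=True)
im=viewer.get_image('top'); P=cloud(im); X,Y,Z=P[...,0],P[...,1],P[...,2]
base=(X>385)&(X<565)&(Y>-200)&(Y<200)
def rect(m,t):
    p=P[m][:,:2].astype(np.float32); 
    if len(p)<5: print(t,len(p));return
    c,s,a=cv2.minAreaRect(p); print(t,len(p),np.array(c),np.array(s),a,'z',np.median(P[m][:,2]),'x',np.percentile(p[:,0],[2,98]),'y',np.percentile(p[:,1],[2,98]))
rect((X>350)&(X<620)&(Z>-100)&base&(Z>10),'all>10')
rect(base&(Z>49)&(Y>0)&(X<540),'block')
rect(base&(abs(Z-40)<4)&(Y<40)&(Y>-80)&(X<530),'margin')
for nm,lo,hi in (('fenceR',390,425),('fenceL',525,550)):
    m=(X>lo)&(X<hi)&(Z>26)&(Z<37)&(abs(Y)<200); q=P[m]
    l=cv2.fitLine(q[:,:2].astype(np.float32),cv2.DIST_HUBER,0,.01,.01).ravel(); print(nm,len(q),l,'heading dx/dy',l[0]/l[1]*1000)
k=(X>535)&(X<620)&(Y<-60)&(Y>-170)&(Z>36)
rect(k,'keeper'); rect(k&(Z>58),'knob')
for c in np.argwhere(k)[:0]: pass
b=cv2.resize(im['pixels'][165:275,180:400],None,fx=3.6,fy=3.6,interpolation=cv2.INTER_CUBIC); cv2.imwrite('pics/crop.png',b[:,:,::-1])
o=ctrl.get_obs(); print(o['ee_pos'],o['orientation'],o['width'],o['ft_force'])
from scipy.spatial.transform import Rotation as R
print(R.from_rotvec(o['orientation']).as_matrix())
E
```

```text
all>10 7255 [481.  11.] [161.1 379.5] 1.9719358682632446 z 39.11661702815411 x [403.9 555.8] y [-167.   188.5]
block 2673 [476.7  69.4] [119.2 119.5] 1.5481559038162231 z 57.201218864571615 x [418.5 533.1] y [ 11.1 126.3]
margin 950 [467.7 -14.5] [122.7 109.5] 1.5237301588058472 z 39.7113446508165 x [414.7 526.9] y [-34.8  22.6]
fenceR 560 [  0.   -1.  407.1  11.4] heading dx/dy -33.76761
fenceL 381 [  0.   -1.  545.5  41.5] heading dx/dy -24.015587
keeper 249 [ 564.8 -119.6] [77.2 20.1] 82.06072998046875 z 43.23660658662368 x [551.7 576.3] y [-155.4  -83.9]
knob 44 [ 560.1 -141.7] [15.1 14.7] 52.87617492675781 z 68.46996297151753 x [552.5 566.9] y [-149.8 -135.3]
[ 188.8 -595.8  222.7] [ 3.1  0.5 -0. ] 87.90760112598937 [0.2 0.8 0.2]
[[ 1.   0.3 -0. ]
 [ 0.3 -1.  -0. ]
 [-0.   0.  -1. ]]
```

View pics/crop.png

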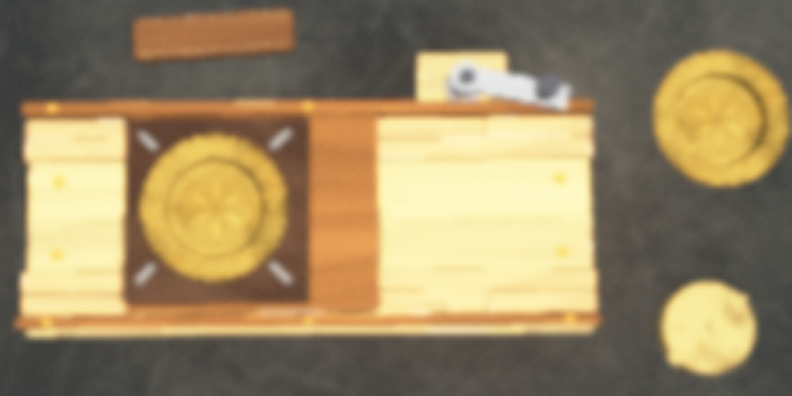

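Request:
play_rows --pt "13 34 0" --pt "13 34 0" --pt "13 34 0" --pt "13 34 0" --pt "13 34 0" --pt "13 34 0" --pt "13 34 0" --pt "13 34 0" --yaw '[-6, -6, -5, 0, 0, 0, 0, 0]' --gripper 1

```text
t: 1.72
ee_pos: [293.1, -322.2, 222.8]
orientation: [3.141, 0.015, 0.001]
ft_force: [2.2, -0.3, 1.2]
width: 38.2
grasp_force: 0.0
```

Request:
play_rows --pt "13 34 0" --pt "13 34 0" --pt "13 34 0" --pt "13 34 0" --pt "13 34 0" --pt "13 34 0" --pt "13 34 0" --pt "13 34 0" --yaw '[0, 0, 0, 0, 0, 0, 0, 0]'

```text
t: 2.38
ee_pos: [397.2, -50.0, 223.1]
orientation: [3.141, 0.016, 0.002]
ft_force: [0.9, -1.0, 0.2]
width: 0.1
grasp_force: 0.0
```

Request:
play_rows --pt "13 34 0" --pt "13 34 0" --pt "13 34 0" --pt "13 34 0" --pt "13 34 0" --pt "10 20 0" --pt "0 0 0" --yaw '[0, 0, 0, 0, 0, 0, 0]'

```text
t: 2.97
ee_pos: [473.8, 141.8, 223.0]
orientation: [-3.14, -0.021, -0.004]
ft_force: [-0.8, 0.0, 0.1]
width: 0.6
grasp_force: 0.0
```

Request:
play_rows --pt "0 16 0" --pt "0 0 -35" --pt "0 0 -35" --pt "0 0 -35" --pt "0 0 -35" --pt "0 0 -30" --pt "0 0 -18" --pt "0 0 0" --yaw '[0, 0, 0, 0, 0, 0, 0, 0]'

```text
t: 3.63
ee_pos: [468.9, 152.7, 31.5]
orientation: [3.14, 0.015, -0.01]
ft_force: [-0.2, -1.4, -1.1]
width: 0.4
grasp_force: 0.0
```

Request:
play_rows --pt "0 -3 0" --pt "0 -3 0" --pt "0 -3 0" --pt "0 -3 0" --pt "0 -3 0" --pt "0 -3 0" --pt "0 -3 0" --pt "0 -3 0" --yaw '[0, 0, 0, 0, 0, 0, 0, 0]'

```text
t: 4.3
ee_pos: [473.1, 130.8, 35.7]
orientation: [-3.14, -0.015, -0.005]
ft_force: [0.8, 5.7, 4.0]
width: 0.2
grasp_force: 2.7
```

Request:
play_rows --pt "0 -4 0" --pt "0 -4 0" --pt "0 -4 0" --pt "0 -4 0" --pt "0.5 -4 0" --pt "0 -4 0" --pt "0.5 -4 0" --pt "0 -4 0" --yaw '[0, 0, 0, 0, 0, 0, 0, 0]'

```text
t: 4.97
ee_pos: [474.1, 98.7, 35.6]
orientation: [-3.14, -0.016, -0.005]
ft_force: [0.6, 5.4, 3.6]
width: 0.7
grasp_force: 3.0
```

```bash
cat > b.py <<'E'
from h import *
np.set_printoptions(precision=1,suppress=True)
im=viewer.get_image('top'); P=cloud(im); X,Y,Z=P[...,0],P[...,1],P[...,2]
m=(X>425)&(X<530)&(Z>26)&(Z<44)&(Y<40)&(Y>-160)
q=P[m]; print('margin z',np.median(q[:,2]),'front y',np.percentile(q[:,1],[1,2]),len(q))
o=ctrl.get_obs(); print(o['ee_pos'],o['ft_force'])
im2=viewer.get_image('scene'); r=models.landmark_of(im2,'keeper_pivot'); print(r[:1])
E
python3 b.py
```

```text
margin z 39.71247997763032 front y [-74.6 -74.3] 844
[474.   98.1  35.5] [1.2 2.8 2. ]
[]
```

Request:
play_rows --pt "0 -4 0" --pt "0 -4 0" --pt "0 -4 0" --pt "0.5 -4 0" --pt "0 -4 0" --pt "0 -4 0" --pt "0.5 -4 0" --pt "0 -4 0" --yaw '[0, 0, 0, 0, 0, 0, 0, 0]'

```text
t: 5.78
ee_pos: [474.3, 66.5, 35.1]
orientation: [-3.141, -0.016, -0.002]
ft_force: [0.2, 5.2, 4.4]
width: 0.6
grasp_force: 2.9
```

Request:
play_rows --pt "0 -2 0" --pt "0 -2 0" --pt "0 -2 0" --yaw '[0, 0, 0]'

```text
t: 6.03
ee_pos: [474.1, 60.4, 34.9]
orientation: [-3.141, -0.016, -0.001]
ft_force: [0.5, 0.8, -0.3]
width: 0.3
grasp_force: 0.2
```

```bash
python3 b.py
```

```text
margin z 37.87562838341046 front y [-112.2 -112. ] 821
[473.7  59.9  34.7] [-1.1 -0.9  0.2]
[]
```

```bash
cat >> b.py <<'E'
for s in range(-120,-50,10):
    k=(q[:,1]>s)&(q[:,1]<s+10); print(s,k.sum(),np.median(q[k,2]) if k.any() else '')
for xs in range(425,530,20):
    k=(q[:,0]>xs)&(q[:,0]<xs+20)&(q[:,1]>-105)&(q[:,1]<-80); print('x',xs,np.median(q[k,2]))
b=P[(X>425)&(X<530)&(Z>45)&(Z<62)&(Y<55)&(Y>-80)]
b=b[b[:,2]<59]; 
A=np.c_[b[:,:2],np.ones(len(b))]; 
m2=(X>425)&(X<530)&(Z>28)&(Z<44)&(Y<-78)&(Y>-108); A=np.c_[P[m2][:,:2],np.ones(m2.sum())]; print('plane',np.linalg.lstsq(A,P[m2][:,2],rcond=None)[0][:2]*1000,'mrad')
E
python3 b.py
```

```text
margin z 31.80431544571178 front y [-115.3 -113. ] 812
[473.3  60.   34.5] [ 0.5 -0.4  0. ]
[{'location': [354.6, 193.9], 'conf': 0.39}]
-120 85 31.303107663739297
-110 188 31.806775456937885
-100 181 31.92851153847164
-90 178 31.95009937240559
-80 172 31.571150270767134
-70 3 43.368783004397415
-60 3 42.88365949768604
x 425 31.816490219573893
x 445 31.907445030579538
x 465 31.587283470673242
x 485 31.869555512887075
x 505 32.23217099528824
x 525 31.189258361724114
plane [1.  1.6] mrad
```

The board has dropped flat: the margin is at z≈32 and its tilt is about 2 mrad. Next is the knob.

Request:
play_rows --pt "0 10 0" --pt "0 0 30" --pt "0 0 30" --pt "0 0 25" --pt "17 -30 0" --pt "17 -30 0" --pt "17 -30 0" --pt "17 -30 0" --yaw '[0, 0, 7, 7, 7, 7, 7, 7]'

```text
t: 7.0
ee_pos: [542.2, -49.7, 120.0]
orientation: [2.924, 1.147, 0.001]
ft_force: [0.9, 0.3, -0.5]
width: 0.5
grasp_force: 0.0
```

Request:
play_rows --pt "17 -30 0" --pt "17 -30 0" --pt "17 -30 0" --pt "0 0 0" --pt "0 0 0" --pt "0 0 0" --pt "0 0 0" --pt "0 0 0" --yaw '[7, 7, 7, 7, 7, 7, 5, 0]'

```text
t: 7.67
ee_pos: [592.4, -138.6, 119.4]
orientation: [-2.228, -2.214, 0.001]
ft_force: [0.5, 0.4, 0.4]
width: 0.2
grasp_force: 0.0
```

```bash
python3 - <<'E'
from h import *
np.set_printoptions(precision=2,suppress=True)
o=ctrl.get_obs(); print(o['qpos'],o['ee_pos'],o['orientation'])
im=viewer.get_image('wrist'); save(im,'w1.png')
im=viewer.get_image('scene');save(im,'s1.png');P=cloud(im)
m=(P[...,0]>500)&(P[...,0]<590)&(P[...,1]<-60)&(P[...,1]>-170)&(P[...,2]>60)&(P[...,2]<75); q=P[m]; print(m.sum(), np.median(q,0) if m.any() else '')
m=(P[...,0]>530)&(P[...,0]<600)&(P[...,1]<-60)&(P[...,1]>-170)&(abs(P[...,2]-43)<4); q=P[m]; print(cv2.minAreaRect(q[:,:2].astype(np.float32)))
E
```

```text
[-0.25  0.53  1.73  0.    0.88 -0.24] [ 592.4  -138.57  119.37] [-2.23 -2.21  0.  ]
45 [ 557.28 -139.39   67.  ]
((561.6455688476562, -106.57160949707031), (42.64022445678711, 99.14251708984375), 11.401358604431152)
```

View pics/w1.png

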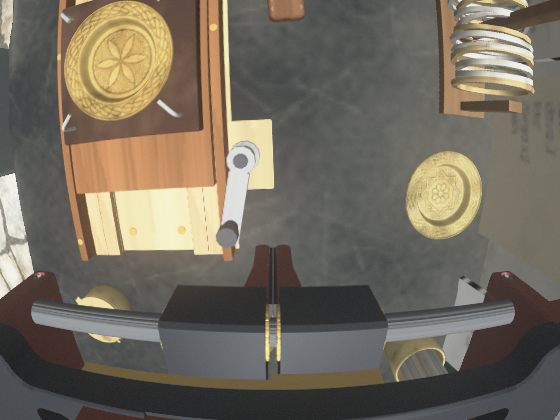

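Wrist view: the keeper pivot is at (241,157), the knob at (227,234) and the fingertips at (272,250), on the knob's outer side as planned. I'll descend and push round the arc.

Request:
play_rows --pt "0 -6 0" --pt "0 0 -25" --pt "0 0 -25" --pt "0 0 -19" --pt "0 0 0" --pt "-5 0 0" --pt "-5 0 0" --pt "-5 0 0" --yaw '[0, 0, 0, 0, 0, -3, -3, -3]'

```text
t: 8.43
ee_pos: [577.9, -145.4, 51.6]
orientation: [2.402, 2.024, 0.001]
ft_force: [0.0, -0.2, 0.5]
width: 0.6
grasp_force: 0.0
```

Request:
play_rows --pt "-5 0 0" --pt "-5 0.5 0" --pt "-5 0 0" --pt "-5 0 0" --pt "-4 1 0" --pt "-4 1 0" --pt "-4 2 0" --pt "-4 2 0" --yaw '[-5, -5, -5, -5, -4, -4, -4, -5]'

```text
t: 9.1
ee_pos: [542.4, -139.3, 52.1]
orientation: [2.92, 1.155, 0.003]
ft_force: [0.7, -1.2, -0.6]
width: 0.4
grasp_force: 0.6
```

```bash
cat > k.py <<'E'
from h import *
np.set_printoptions(precision=2,suppress=True)
o=ctrl.get_obs(); print(o['ee_pos'],o['ft_force'],o['qpos'][5])
im=viewer.get_image('wrist'); import sys; save(im,sys.argv[1])
E
python3 k.py w2.png
```

```text
[ 542.39 -139.3    52.09] [ 0.68 -1.19 -0.63] 0.5451843392644219
```

View pics/w2.png

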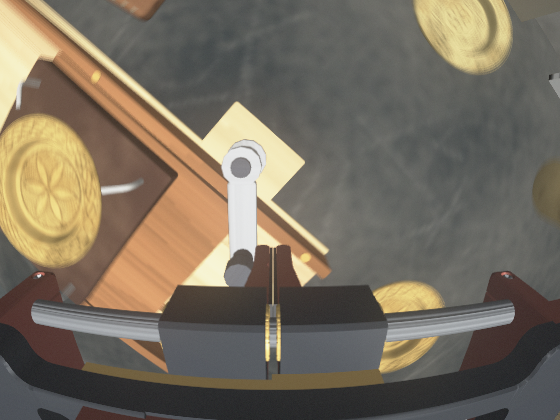

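The fingers (272,260) are against the knob (238,268) and the bar is turning, about halfway round. I'll continue along the arc.

Request:
play_rows --pt "-4 3 0" --pt "-4 3 0" --pt "-4 3 0" --pt "-3 4 0" --pt "-3 4 0" --pt "-3 4 0" --pt "-2 4 0" --pt "-2 4 0" --yaw '[-6, -6, -6, -5, -5, -5, -5, -4]'

```text
t: 9.82
ee_pos: [517.5, -110.0, 51.8]
orientation: [3.141, 0.034, 0.003]
ft_force: [0.4, -0.8, -0.1]
width: 0.2
grasp_force: 0.5
```

```bash
python3 k.py w3.png
```

```text
[ 517.5  -110.     51.79] [ 0.43 -0.82 -0.09] 1.3173673594412476
```

View pics/w3.png

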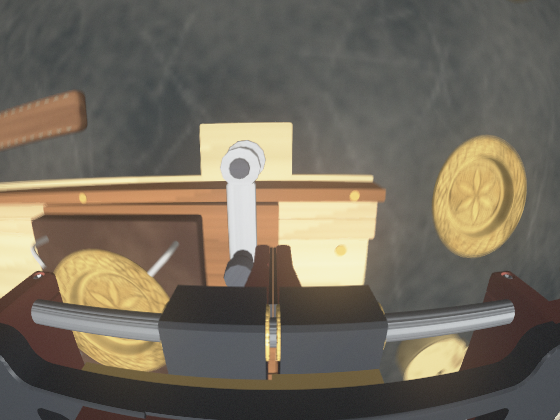

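The bar (240,165)–(240,270) lies square across the margin. I'll retreat toward −y, lift clear and check.

Request:
play_rows --pt "0 -8 0" --pt "0 -12 0" --pt "0 0 30" --pt "0 0 35" --pt "0 -35 30" --pt "0 -40 0" --pt "-20 -35 0" --pt "-20 -35 0" --yaw '[0, 0, 0, 0, 0, 0, 0, 0]'

```text
t: 10.53
ee_pos: [476.8, -274.6, 144.1]
orientation: [3.139, 0.044, 0.004]
ft_force: [0.1, 0.6, 0.8]
width: 0.4
grasp_force: 0.0
```

Request:
play_rows --pt "-20 -35 0" --pt "-20 -35 0" --pt "-20 -35 0" --pt "0 0 0" --pt "0 0 0" --pt "0 0 0" --yaw '[0, 0, 0, 0, 0, 0]'

```text
t: 11.03
ee_pos: [415.9, -377.0, 142.8]
orientation: [-3.141, -0.039, 0.0]
ft_force: [0.6, -0.1, -0.1]
width: 0.4
grasp_force: 0.0
```

```bash
python3 b.py | tail -3; python3 - <<'E'
from h import *
im=viewer.get_image('top'); P=cloud(im); X,Y,Z=P[...,0],P[...,1],P[...,2]
m=(X>495)&(X<600)&(Y>-150)&(Y<-65)&(Z>38)&(Z<75)
q=P[m]; kn=np.median(q[q[:,2]>60],0); print(kn,cv2.minAreaRect(q[:,:2].astype(np.float32)),'theta',np.arctan2(568-kn[0],-91-kn[1])+.027)
b=P[(X>425)&(X<495)&(Z>26)&(Z<37)&(Y<-75)&(Y>-125)]; print(np.median(b[:,2]),np.percentile(b[:,1],1))
save(im,'end.png'); o=ctrl.get_obs(); print(o['ee_pos'],o['ft_force'])
b=cv2.resize(im['pixels'][165:275,180:400],None,fx=3.6,fy=3.6,interpolation=cv2.INTER_CUBIC); cv2.imwrite('pics/endc.png',b[:,:,::-1])
E
```

```text
x 505 33.56513078197054
x 525 33.278899623149414
plane [37.   2.7] mrad
[516.67888954 -92.28471803  68.83239899] ((537.1527099609375, -82.8844223022461), (34.80257797241211, 84.09258270263672), 88.77030944824219) theta 1.572768618686846
31.748059663936885 -115.28328525836771
[ 417.07672424 -375.38259411  142.78905054] [-0.13111253 -0.48753511  0.18197463]
```

View pics/endc.png

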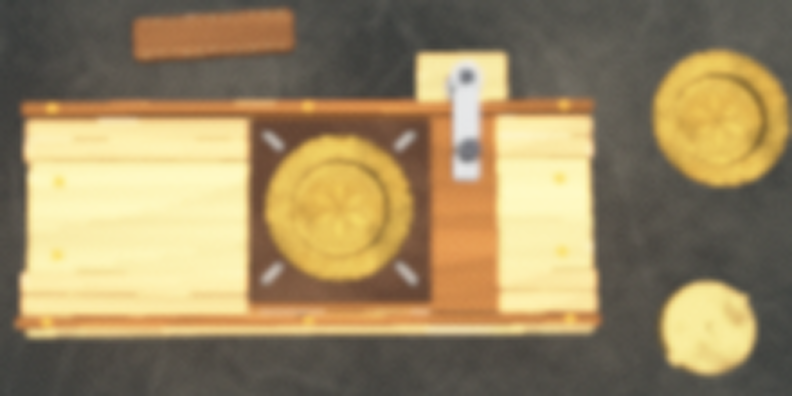

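The board is seated, the bar (466,75)–(466,180) lies straight across the margin at θ≈1.57, and the brush, powder box and small dish haven't moved.

```bash
python3 -c "
from workcell import ticket; print(ticket.close_job())"
```

```text
the job is handed in; nothing more can be done
None
```

The board is seated flat in its notches and the turn-button lies straight across its front margin (about 1.57 rad by camera). The brush, powder box and small dish look unmoved, and the job is handed in at about 11 s; no verdict came back.

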